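# Run the collecting bowl home past the juicer's spring stop key

## Task

Bring the glass collecting bowl under the juicer's spout: press the orange spring stop key down with a fingertip and, keeping it held down, push the tray's blue tab towards the juicer until the tray is fully home, then let the key spring up behind it. The bowl just rides on its tray: do not touch, lift or tip it, and leave everything else on the worktop where it stands.

Things in the scene. Friction and masses are not known exactly. Their poses are not given: they have to be found in the camera images.
- dock: Juicer dock: fixed wooden board 245 x 500 x 20 mm with the juicer (160 mm wide, 300 mm tall with its pale dome and grey button, unused here) at its -y end, axis 215 mm from the origin. Origin on the worktop under the rails' middle line, z up. The tray slides along the dock's own -y, towards the juicer. The stop key and tab are on the -x side, which faces the robot.
- tray (a joint): Slide of the bowl tray towards the juicer, m: 0 farthest, 0.100 fully home at its end stop; starts at 0 to 0.02. Friction about 1.5 N; it stays where left. With the key up, the tray's steel tooth meets the key's nose at 0.022 and stops; with the key down 7 mm or more the tooth passes over the nose. From 0.097 on the tooth is past and a released key springs up behind it, locking the tray.
- tab (a point): Blue upright push tab on the tray: middle of its rear face, which looks to the dock's +y and is pushed towards -y. 40 mm wide (dock x), 10 mm thick, from 56 to 86 mm above the worktop. It stands over the stop key's middle line, 6 mm above the raised key, and travels along it with the tray.
- key (a joint): How far the orange stop key is pressed down, in m: 0 = up, 0.010 = fully down (hard stop). Spring: about 2 N to start, 5.5 N fully down; it comes up by itself when let go.
- key_top (a point): Centre of the top of the orange spring stop key: a level pad 36 mm wide (dock x), 172 mm long (dock y), 50 mm above the worktop when up. It goes straight down without tilting, wherever pressed. It reaches 60 mm or more behind the tab's rear face at the start and 12 mm beyond it when home, so a fingertip can press it and slide along it. A steel nose on its side near its -y end blocks the tray.
- bowl: Clear glass collecting bowl, 124 mm wide at the rim, 55 mm tall, 0.3 kg, standing loose on the tray; origin at the centre of its underside, 33 mm above the worktop; its rim is 88 mm above the worktop.
- spout (a point): Lower end of the juicer's steel spout, 140 mm above the worktop; the bowl belongs under it.
- funnel: Stainless steel funnel standing mouth down, 100 mm wide, 105 mm tall; a bystander. Origin at the middle of its underside.
- cup: Aluminium measuring cup with a side handle, 76 mm wide, 75 mm tall; a bystander. Origin at the middle of its underside.
- jug: Blue ceramic jug with a dark wooden twist cap and a handle, 110 mm wide without its handle, 165 mm tall; a bystander. Origin at the middle of its underside.
- tumbler: Green glass tumbler, 68 mm wide, 100 mm tall; a bystander. Origin at the middle of its underside.
- spoon: Wooden spoon lying flat; a bystander. Origin at the middle of its length, underneath.
- tray_floor (a point): Centre of the floor of the square aluminium bowl tray, 140 x 140 mm, rim 16 mm tall, floor 33 mm above the worktop.
Not all that is in view belongs to the job. What is meant by the bowl is not pink, and is the larger of those in its own colour.

How it is judged (in metres and radians):
On the way, in this order (a step that is already met when the one before it is completed fails the run):
1. the stop key is held down while the tray is still short of it (value of joint key above 0.006 m and value of joint tray below 0.035 m), for 0.1 s.
2. the tray is pushed fully home with the key still held down by the robot (value of joint tray above 0.096 m and value of joint key above 0.004 m), for 0.1 s.
At the end, for the whole second after the job is handed in: The tray is within 4 mm of its end stop, the stop key is up again (within 2 mm) behind it, the bowl stands upright (within 0.1 rad) and at rest on the tray with its centre within 45 mm of the spout seen from above, and every bystander is within 30 mm of where it stood (value of joint tray above 0.096 m and value of joint key below 0.002 m and horizontal distance between bowl and spout below 0.045 m and z of bowl in the frame of dock between 0.026 and 0.04 m and angle between bowl's own z axis and vertical below 0.1 rad and linear speed of bowl below 0.02 m/s and distance of each of funnel, cup, jug, tumbler, spoon from where it was at the start of the episode below 0.03 m); the robot touches nothing.
It fails at once if the robot pushes on the glass bowl (more than 2 N) (contact force between any of the fingers, the arm and bowl above 2 N).
It fails at once if the bowl is lifted off its tray or tipped (z of bowl in the frame of dock above 0.045 m or angle between bowl's own z axis and vertical above 0.25 rad).
It fails at once if a bystander is moved, lifted or knocked over (distance of any of funnel, cup, jug, tumbler, spoon from where it was at the start of the episode above 0.03 m or angle between any of funnel, cup, jug, tumbler's own z axis and vertical above 0.4 rad).
It also fails if it takes over 32 s, if anything falls off the work surface, if the arm or the gripper's body presses on something with over 40 N, if the wrist force passes 120 N, or if a joint passes its speed limit or range.

## Robot

A 6-joint arm with a two-finger parallel gripper is mounted at the origin on the work surface. World frame = base frame: x ahead of the robot, y to its left, z up, the work surface at z = 0. Lengths are in mm, angles in rad, forces in N, time in s.
With the tool pointing down it reaches from about 275 to 850 mm from the base axis. Payload 5.2 kg.
Tool frame: the origin (TCP) lies at the very end of the fingers, on their centre line; the grasp point (between the pads) lies robot.tcp_to_grasp behind it (robot.tcp_to_grasp is the distance from the TCP to the grasp point, in mm); y points along the fingers, z is the direction in which the jaws open and shut, and the axes are right-handed (so a half turn about y gives the same grasp; the last joint's range is limited). The gripper opens to 85 mm and grips with 20 to 120 N. Pads are 22 mm wide; open, the fingers measure 114 mm over their backs; the gripper's body (76 mm by 85 mm) begins 54 mm behind the grasp point. The pads swing forward as they close: fully open they stand 13 mm farther back than shut.
Start: joints at [-1.307, 0.259, 1.535, -0, 1.348, -0.203], TCP at [247.537, -491.152, 231.31] pointing down, gripper open.
Joint ranges: [-3.14, 3.14], [-0.91, 2.08], [0.19, 2.58], [-1.22, 4.36], [0.22, 2.71], [-3.12, 3.12]. Speed limits (rad/s): [2.57, 2.57, 3.14, 3.14, 3.14, 3.14].

## Interface

Orientations are given as a unit quaternion [w, x, y, z].
In Python, from rig import robot, viewer gives the robot as it stands. The module is installed in compiled form; this text tells all that it offers.
- The arm moves only by the tool move_arm, never from a script. Its argument "series" is a list of rows, each an object of numbers: "tx", "ty", "tz": the shift along the tool's x, y, z in cm; "rx", "ry", "rz": the turn, a rotation vector about the tool's x, y, z in rad; "hand": the opening, from 0 (shut) to 1 (fully open). A call has 1 to 5 rows; each row shifts and turns the pose as measured when the row begins, along the tool's axes as they then stand; what a row does not reach is not made up. A row lasts 1/12 s, in which the tool goes at most 41.7 mm and 7.16 degrees, less where a joint would pass 70% of its speed; a pose out of reach is approached as far as the arm can. A call is refused whole if a number of a shift passes 4.17 or a number of a turn 0.125, either way. A call with a gripper value outside its range is refused whole. The fingers move at their own pace and stop on an object; "grip_force" is the grip in N (left out, the last holds). Time passes only in rows, so rows that do not move let the fingers close. It gives the time, the measured TCP pose, the force and the opening at its end, in the units of the state.
- robot.observe(): the state, without advancing time (a new reading comes with each control period).
- viewer.snapshot(name): name is "scene" or "top"; returns the picture (384x512x3 uint8, red, green, blue); there is no depth.
- viewer.camera_info(name): a dict with "fx", "fy", "cx", "cy" (pixels), "origin" and "attitude" of the camera in the world. Camera axes: x right, y down, z forward; pixel columns grow to the right and rows downward; lengths in mm; the calibration is good to about 2 mm. A picture is of the moment at which its call begins. camera_info takes no time and is no camera call.
- robot.sign_off(): hands the job in, once; it reports no verdict.
The state is a dict: "time_s": time; "joint_positions": joint angles; "dq": joint speeds; "joint_torque": joint torques, N m; "tcp_pos": TCP position; "tool_rot": TCP orientation; "contact_force": force on the tool from outside, world axes, zero at the start; "ft_torque": the same for the moment, N m; "grip_width": opening from 0.0 (shut) to 1.0 (fully open).
Only numpy, scipy, OpenCV 4.12 (cv2) and the standard library are available. Lean on these libraries where they do the work, as an engineer would, in place of code of your own. Each camera call takes 0.05 s, during which the arm holds its last target.

## Working session

There is one attempt and no reset: what is moved stays moved. The work goes in short steps, Python scripts to look and compute and a tool call to move; the robot and the scene stay as the last step left them, time stands still between calls to the robot, and variables do not carry over. Pictures are saved under pics/ and viewed, and the job is handed in when it is done.

Besides the shell and the picture viewer there is one more tool, called after ">>>" by a JSON object that holds its "name" and its "arguments". move_arm: Moves the arm, as the interface text tells. Its arguments: {"type":"object","properties":{"series":{"type":"array","items":{"type":"object","properties":{"tx":{"type":"number"},"ty":{"type":"number"},"tz":{"type":"number"},"rx":{"type":"number"},"ry":{"type":"number"},"rz":{"type":"number"},"hand":{"type":"number"}}}},"grip_force":{"type":"number"}},"required":["series"]}

```bash
mkdir -p pics; python3 - <<'E'
from rig import robot, viewer
import cv2,numpy as np
for n in("scene","top"):
    im=viewer.snapshot(n); cv2.imwrite(f"pics/{n}0.png",im[:,:,::-1]); print(n,viewer.camera_info(n))
print(robot.observe(), robot.tcp_to_grasp)
E
```

```text
scene {'fx': 453.9240083121822, 'fy': 453.9240083121822, 'cx': 257.5438059704515, 'cy': 188.76316311717693, 'origin': array([1011.46030113, -933.08038565,  942.23090796]), 'attitude': array([-0.4054164 ,  0.88106153,  0.2181738 , -0.1084818 ])}
top {'fx': 359.86053540452133, 'fy': 359.86053540452133, 'cx': 249.48749662339583, 'cy': 187.43798293316482, 'origin': array([ 396.0414177 ,  -73.57483995, 1178.77962159]), 'attitude': array([ 0.05299625, -0.69941796,  0.71073804, -0.05345423])}
{'time_s': 0.1, 'joint_positions': array([-1.30679868e+00,  2.59290526e-01,  1.53596975e+00,  1.50884580e-05,
        1.34800851e+00, -2.02780910e-01]), 'dq': array([ 0.00066205, -0.00140008, -0.0028854 , -0.00123468, -0.00159141,
        0.00305753]), 'joint_torque': array([ 2.58791020e-03, -4.46971786e+01, -2.91248006e+01, -3.69247773e-04,
        6.28850234e-03,  9.71500214e-06]), 'tcp_pos': array([ 247.41558154, -490.67859337,  230.5484095 ]), 'tool_rot': array([ 0.16352285, -0.16354872,  0.68852831, -0.68734334]), 'contact_force': array([ 0.5704996 , -1.13095522, -0.85927582]), 'ft_torque': array([ 0.02162483, -0.05308222, -0.03088555]), 'grip_width': 1.0008878865159085} 18.700000000000003
```

View pics/scene0.png

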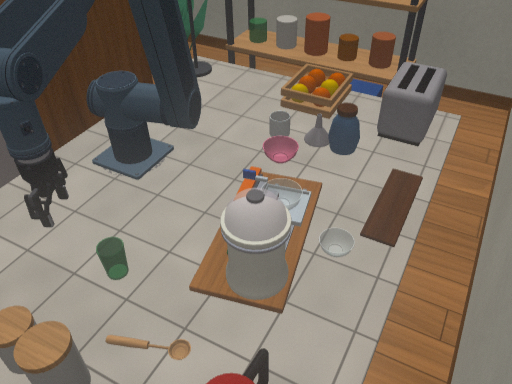

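View pics/top0.png

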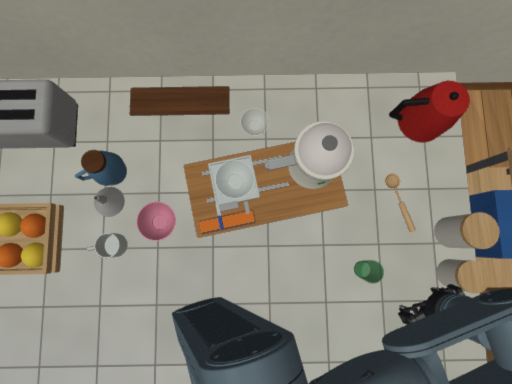

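Candidates: for the bowl, clear glass on the tray at top (235,178), a smaller clear bowl at (254,122) and a pink one at (157,221). For the key, the orange pad at (226,222), with oranges in the crate as look-alikes. For the tab, blue at (221,222), with the blue box at (490,220). I choose the clear bowl on the tray and the orange and blue parts on the board, and check them in a close crop.

```bash
cat > h.py <<'E'
import numpy as np,cv2
from scipy.spatial.transform import Rotation as R
from rig import robot, viewer
def cam(n):
    c=viewer.camera_info(n); q=c['attitude']; return c,R.from_quat(q[[1,2,3,0]]).as_matrix()
def ray(n,uv,z):
    c,M=cam(n); uv=np.atleast_2d(uv).astype(float)
    d=np.c_[(uv[:,0]-c['cx'])/c['fx'],(uv[:,1]-c['cy'])/c['fy'],np.ones(len(uv))]@M.T
    return c['origin']+d*((z-c['origin'][2])/d[:,2])[:,None]
def proj(n,P):
    c,M=cam(n); p=(np.atleast_2d(P)-c['origin'])@M
    return np.c_[p[:,0]/p[:,2]*c['fx']+c['cx'],p[:,1]/p[:,2]*c['fy']+c['cy']]
E
python3 - <<'E'
from h import *
t=cv2.imread('pics/top0.png'); s=cv2.imread('pics/scene0.png')
a=cv2.resize(t[135:245,175:355],None,fx=4.4,fy=4.4,interpolation=cv2.INTER_CUBIC);cv2.imwrite('pics/ct.png',a)
a=cv2.resize(s[150:230,220:330],None,fx=7,fy=7,interpolation=cv2.INTER_CUBIC);cv2.imwrite('pics/cs.png',a)
for n,im in(('top',t),('scene',s)):
    hsv=cv2.cvtColor(im,cv2.COLOR_BGR2HSV)
    for nm,lo,hi in(('or',(3,180,120),(15,255,255)),('bl',(105,130,50),(125,255,255))):
        m=cv2.inRange(hsv,lo,hi)
        k,l,st,ce=cv2.connectedComponentsWithStats(m)
        for i in range(1,k):
            if st[i,4]>15: print(n,nm,st[i],ce[i].round(1), cv2.minAreaRect(np.argwhere(l==i)[:,::-1].astype(np.float32)))
E
```

```text
top or [222 211  32  17 331] [237.3 219. ] ((237.8355712890625, 218.7188720703125), (11.021560668945312, 31.210586547851562), 78.11134338378906)
top or [ 20 215  21  22 369] [ 30.6 225.8] ((30.0, 225.5), (21.0, 20.0), 90.0)
top or [199 218  20  14 203] [208.7 224.8] ((208.57693481445312, 224.88461303710938), (10.982503890991211, 18.43491554260254), 78.69007110595703)
top or [  0 245  16  22 309] [  7. 256.] ((7.5, 255.5), (21.0, 15.0), 90.0)
top bl [ 470  191   42   67 1634] [496.5 219.8] ((490.5, 224.0), (66.0, 41.0), 90.0)
top bl [218 216   5  13  31] [220.2 221.8] ((220.21173095703125, 221.95291137695312), (12.5819673538208, 2.169304609298706), 77.47119140625)
scene or [340  35  18   5  71] [348.9  37.1] ((348.5, 37.0), (4.0, 17.0), 90.0)
scene or [299  69  26  19 262] [311.8  77.3] ((311.3769226074219, 77.48461151123047), (12.629633903503418, 25.083858489990234), 52.12501525878906)
scene or [329  73  16  12 117] [337.5  77.5] ((337.1153869628906, 77.076904296875), (13.590153694152832, 10.53930377960205), 33.690067291259766)
scene or [313  87  17  11 119] [321.3  92. ] ((321.32940673828125, 91.51764678955078), (16.48671531677246, 8.24335765838623), 12.52880859375)
scene or [251 167   9   8  32] [255.7 169.8] ((255.57373046875, 169.1885223388672), (9.218655586242676, 5.505586624145508), 50.19443130493164)
scene or [238 179  17  13 101] [246.3 184.3] ((246.00001525878906, 186.00001525878906), (9.838699340820312, 16.099689483642578), 26.56505012512207)
scene bl [351  80  32  16 303] [365.6  87.3] ((365.859375, 87.57486724853516), (30.960254669189453, 10.809576034545898), 11.768289566040039)
```

View pics/ct.png

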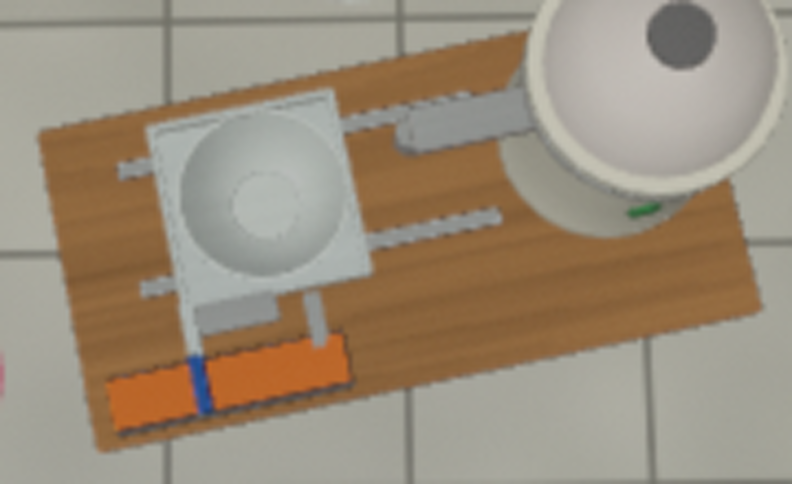

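View pics/cs.png

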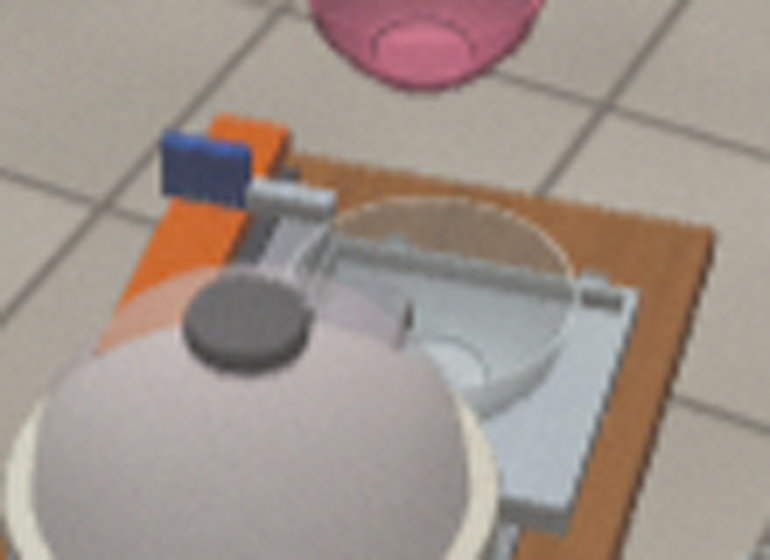

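```bash
python3 - <<'E'
from h import *
def u(p): return np.array(p)/4.4+[175,135]-0.4
K=ray('top',u([(107,380),(119,431),(352,382),(345,334)]),50)
B=ray('top',u([(40,131),(102,452),(762,308)]),20)
T=ray('top',u([(190,357),(203,354),(213,411),(203,415)]),86)
print(K.round(1),'\n',B.round(1),'\n',T.round(1))
print('key sides',np.linalg.norm(np.diff(np.r_[K,K[:1]],axis=0),axis=1))
print('board',np.linalg.norm(B[0]-B[1]),np.linalg.norm(B[1]-B[2]))
print('tab',np.linalg.norm(np.diff(np.r_[T,T[:1]],axis=0),axis=1), T.mean(0))
e=B[2]-B[1]; print('ang -y dir',np.arctan2(e[1],e[0])); e=K[2]-K[1];print(np.arctan2(e[1],e[0]));e=K[3]-K[0];print(np.arctan2(e[1],e[0])); print('K c',K.mean(0))
# bowl rim, small bowl
# scene check
for n in['scene']:
  print(proj(n,K)); print(proj(n,T)); print(proj(n,T-[0,0,30]))
M=R.from_quat(robot.observe()['tool_rot'][[1,2,3,0]]).as_matrix();print(M)
E
```

```text
[[463.9  84.2  50. ]
 [427.8  75.5  50. ]
 [459.7 -90.   50. ]
 [493.9 -85.6  50. ]] 
 [[ 652.2  139.4   20. ]
 [ 413.7   91.8   20. ]
 [ 510.7 -392.6   20. ]] 
 [[476.6  22.   86. ]
 [478.6  13.   86. ]
 [439.3   6.3  86. ]
 [436.7  13.2  86. ]]
key sides [ 37.1645562  168.53703052  34.53313709 172.41935078]
board 243.2297664159679 493.9866653656798
tab [ 9.17993654 39.795922    7.35593369 40.88081039] [457.80987113  13.63098277  86.        ]
ang -y dir -1.3730065819880093
-1.380218526493788
-1.395665905284261
K c [461.31126679  -3.94963747  50.        ]
[[260.88723671 167.36204525]
 [249.73705939 165.70092469]
 [232.11883641 199.01357865]
 [242.9118829  201.68619011]]
[[254.95185481 170.27663548]
 [254.10378761 172.07309029]
 [241.82099167 169.65936428]
 [242.18847104 168.19664916]]
[[255.12550626 177.89904645]
 [254.29002927 179.70701255]
 [242.17504516 177.27261924]
 [242.53609764 175.80014675]]
[[-8.93024187e-01 -4.23166932e-04  4.50008470e-01]
 [-4.50008531e-01  1.62190079e-03 -8.93022783e-01]
 [-3.51971382e-04 -9.99998595e-01 -1.63882536e-03]]
```

```bash
cat >> h.py <<'E'
d=np.array([np.cos(-1.378),np.sin(-1.378),0]); xd=np.array([-d[1],d[0],0])  # dock -y, dock +x
KC=np.array([461.3,-4.0,50])
def stat():
    o=robot.observe(); M=R.from_quat(o['tool_rot'][[1,2,3,0]]).as_matrix(); p=o['tcp_pos']
    v=p-KC
    print('t',o['time_s'],'tcp',p.round(1),'behind key c',-(v@d).round(1),'lat(+x)',(v@xd).round(1),'F dock(d,x,z)',[(o['contact_force']@a).round(2) for a in(d,xd,np.array([0,0,1]))],'grip',round(o['grip_width'],3))
    return o,M,p
def go(target):
    o,M,p=stat(); G=np.c_[np.cross([0,0,-1],d),[0,0,-1],d]
    rv=R.from_matrix(M.T@G).as_rotvec()
    print('shift cm tool',(M.T@(target-p)/10).round(2),'turn',rv.round(3))
E
python3 - <<'E'
from h import *
J=ray('top',[(329.5,144)],300)[0]; print('juicer button',J)
for px in[(369,262)]: print('tumbler',ray('top',[px],100))
b=ray('top',np.array([[235,180]]),88)[0]; print('bowl',b,'lat from key',(b-KC)@xd,'along -y',(b-KC)@d, 'juicer lat/along',(J-KC)@xd,(J-KC)@d)
print(robot.observe()['joint_positions'])
go(KC-58*d+[0,0,150])
E
```

```text
juicer button [ 636.74270017 -278.25786195  300.        ]
tumbler [[ 332.54562447 -423.26062373  100.        ]]
bowl [585.50389967 -31.43561511  88.        ] lat from key 116.64590731710777 along -y 50.72527944241821 juicer lat/along 119.64320121715885 302.7920413156926
[-1.30679868e+00  2.59290526e-01  1.53596975e+00  1.50884580e-05
  1.34800851e+00 -2.02780910e-01]
t 0.1 tcp [ 247.4 -490.7  230.5] behind key c -436.7 lat(+x) -303.2 F dock(d,x,z) [np.float64(1.22), np.float64(0.34), np.float64(-0.86)] grip 1.001
shift cm tool [-42.57   3.13 -39.42] turn [ 0.002  0.274 -0.   ]
```

>>> {"name": "move_arm", "arguments": {"series": [{"ry": 0.11, "hand": 0}, {"ry": 0.11, "hand": 0}, {"ry": 0.06, "hand": 0}, {"hand": 0}], "grip_force": 40}}

```text
schema error: expected keys tx, ty, tz, rx, ry, rz, hand
```

```bash
python3 - <<'E'
from h import *
go(KC-58*d+[0,0,150])
E
```

```text
t 0.1 tcp [ 247.4 -490.7  230.5] behind key c -436.7 lat(+x) -303.2 F dock(d,x,z) [np.float64(1.22), np.float64(0.34), np.float64(-0.86)] grip 1.001
shift cm tool [-42.57   3.13 -39.42] turn [ 0.002  0.274 -0.   ]
```

All seven keys are required in each row.

>>> {"name": "move_arm", "arguments": {"series": [{"tx": 0, "ty": 0, "tz": 0, "rx": 0, "ry": 0.11, "rz": 0, "hand": 0}, {"tx": 0, "ty": 0, "tz": 0, "rx": 0, "ry": 0.11, "rz": 0, "hand": 0}, {"tx": 0, "ty": 0, "tz": 0, "rx": 0, "ry": 0.05, "rz": 0, "hand": 0}, {"tx": 0, "ty": 0, "tz": 0, "rx": 0, "ry": 0, "rz": 0, "hand": 0}], "grip_force": 40}}

```text
time_s: 0.43
tcp_pos: [247.1, -489.4, 228.5]
tool_rot: [0.065, -0.066, 0.706, -0.702]
contact_force: [0.1, -0.4, -0.9]
grip_width: 0.456
```

```bash
python3 - <<'E'
from h import *
go(KC-58*d+[0,0,150])
E
```

```text
t 0.4333 tcp [ 247.1 -489.4  228.5] behind key c -435.4 lat(+x) -303.3 F dock(d,x,z) [np.float64(0.45), np.float64(0.06), np.float64(-0.88)] grip 0.456
shift cm tool [-29.93   3.14 -49.56] turn [ 0.006 -0.008  0.   ]
```

>>> {"name": "move_arm", "arguments": {"series": [{"tx": -2.1, "ty": 0, "tz": -3.5, "rx": 0, "ry": 0, "rz": 0, "hand": 0}, {"tx": -2.1, "ty": 0, "tz": -3.5, "rx": 0, "ry": 0, "rz": 0, "hand": 0}, {"tx": -2.1, "ty": 0, "tz": -3.5, "rx": 0, "ry": 0, "rz": 0, "hand": 0}, {"tx": -2.1, "ty": 0, "tz": -3.5, "rx": 0, "ry": 0, "rz": 0, "hand": 0}, {"tx": -2.1, "ty": 0, "tz": -3.5, "rx": 0, "ry": 0, "rz": 0, "hand": 0}]}}

```text
time_s: 0.85
tcp_pos: [316.2, -299.4, 225.8]
tool_rot: [0.063, -0.066, 0.707, -0.702]
contact_force: [1.7, 0.3, 0.2]
grip_width: 0.0
```

```bash
python3 - <<'E'
from h import *
go(KC-58*d+[0,0,150])
E
```

```text
t 0.85 tcp [ 316.2 -299.4  225.8] behind key c -262.1 lat(+x) -199.0 F dock(d,x,z) [np.float64(0.07), np.float64(1.74), np.float64(0.19)] grip 0.0
shift cm tool [-19.58   2.76 -32.19] turn [ 0.007 -0.01   0.003]
```

>>> {"name": "move_arm", "arguments": {"series": [{"tx": -2.1, "ty": 0, "tz": -3.5, "rx": 0, "ry": 0, "rz": 0, "hand": 0}, {"tx": -2.1, "ty": 0, "tz": -3.5, "rx": 0, "ry": 0, "rz": 0, "hand": 0}, {"tx": -2.1, "ty": 0, "tz": -3.5, "rx": 0, "ry": 0, "rz": 0, "hand": 0}, {"tx": -2.1, "ty": 0, "tz": -3.5, "rx": 0, "ry": 0, "rz": 0, "hand": 0}, {"tx": -2.1, "ty": 0, "tz": -3.5, "rx": 0, "ry": 0, "rz": 0, "hand": 0}]}}

```text
time_s: 1.27
tcp_pos: [385.6, -102.8, 226.4]
tool_rot: [0.066, -0.068, 0.707, -0.701]
contact_force: [1.2, 0.1, -0.1]
grip_width: -0.001
```

>>> {"name": "move_arm", "arguments": {"series": [{"tx": -2.1, "ty": 0, "tz": -3.5, "rx": 0, "ry": 0, "rz": 0, "hand": 0}, {"tx": -2.1, "ty": 0, "tz": -3.5, "rx": 0, "ry": 0, "rz": 0, "hand": 0}, {"tx": -2.1, "ty": 0, "tz": -3.5, "rx": 0, "ry": 0, "rz": 0, "hand": 0}, {"tx": -2.1, "ty": 0, "tz": -3.5, "rx": 0, "ry": 0, "rz": 0, "hand": 0}]}}

```text
time_s: 1.6
tcp_pos: [440.0, 54.9, 227.7]
tool_rot: [0.069, -0.07, 0.706, -0.701]
contact_force: [1.1, -0.7, 0.3]
grip_width: 0.0
```

```bash
python3 - <<'E'
from h import *
go(KC-58*d+[0,0,100])
E
```

```text
t 1.6 tcp [440.   54.9 227.7] behind key c 61.9 lat(+x) -9.6 F dock(d,x,z) [np.float64(0.92), np.float64(0.93), np.float64(0.34)] grip 0.0
shift cm tool [-0.96  7.77  0.45] turn [0.007 0.005 0.   ]
```

>>> {"name": "move_arm", "arguments": {"series": [{"tx": -0.5, "ty": 2.6, "tz": 0.1, "rx": 0.003, "ry": 0, "rz": 0, "hand": 0}, {"tx": -0.4, "ty": 2.6, "tz": 0, "rx": 0.003, "ry": 0, "rz": 0, "hand": 0}, {"tx": 0, "ty": 2.5, "tz": 0, "rx": 0, "ry": 0, "rz": 0, "hand": 0}, {"tx": 0, "ty": 1, "tz": 0, "rx": 0, "ry": 0, "rz": 0, "hand": 0}]}}

```text
time_s: 1.93
tcp_pos: [453.8, 67.5, 141.2]
tool_rot: [0.082, -0.074, 0.703, -0.702]
contact_force: [0.2, -0.0, -1.2]
grip_width: -0.0
```

```bash
python3 - <<'E'
from h import *
go(KC-58*d+[0,0,5])
for n in("scene","top"):
    im=viewer.snapshot(n)[:,:,::-1]; im=im[120:250,160:360] if n=='top' else im[90:220,180:380]
    cv2.imwrite(f"pics/{n}1.png",cv2.resize(im,None,fx=4,fy=4,interpolation=cv2.INTER_CUBIC))
E
```

```text
t 1.9333 tcp [453.8  67.5 141.2] behind key c 71.6 lat(+x) 6.4 F dock(d,x,z) [np.float64(0.05), np.float64(0.16), np.float64(-1.18)] grip -0.0
shift cm tool [0.77 8.61 1.34] turn [ 0.     0.029 -0.011]
```

View pics/scene1.png

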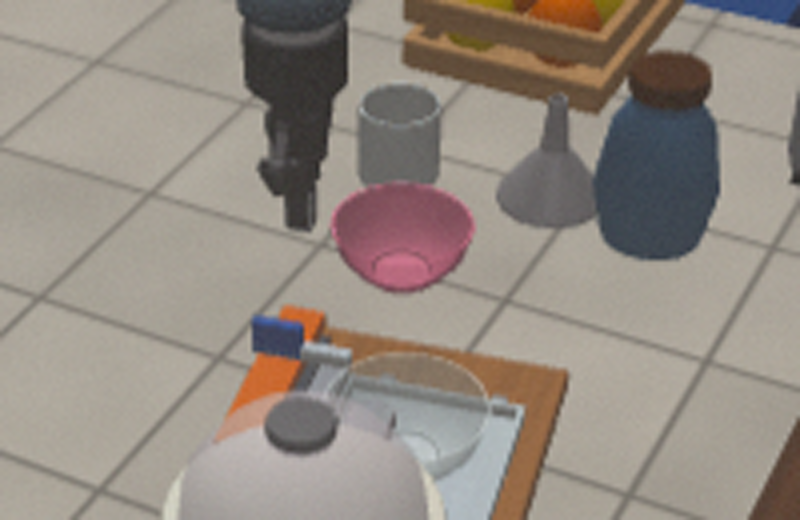

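View pics/top1.png

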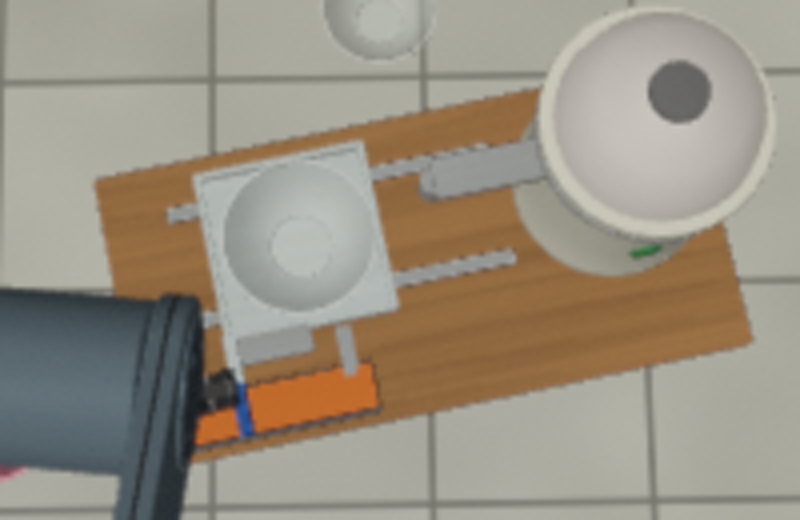

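The scene view shows the shut fingertips at about crop (300,220), above and behind the blue tab (277,335). The top view shows the wrist over the key's rear end. I'm correcting about 8 mm sideways and 13 mm forward while descending.

>>> {"name": "move_arm", "arguments": {"series": [{"tx": 0.4, "ty": 0, "tz": 0.6, "rx": 0, "ry": 0.015, "rz": -0.006, "hand": 0}, {"tx": 0.3, "ty": 0, "tz": 0.5, "rx": 0, "ry": 0.01, "rz": -0.005, "hand": 0}, {"tx": 0, "ty": 2, "tz": 0, "rx": 0, "ry": 0, "rz": 0, "hand": 0}, {"tx": 0, "ty": 2, "tz": 0, "rx": 0, "ry": 0, "rz": 0, "hand": 0}, {"tx": 0, "ty": 1, "tz": 0, "rx": 0, "ry": 0, "rz": 0, "hand": 0}]}}

```text
time_s: 2.45
tcp_pos: [454.2, 50.5, 97.6]
tool_rot: [-0.072, 0.064, -0.703, 0.705]
contact_force: [0.2, -0.1, 0.2]
grip_width: -0.002
```

```bash
python3 - <<'E'
from h import *
go(KC-58*d+[0,0,5])
E
```

```text
t 2.45 tcp [454.2  50.5  97.6] behind key c 54.9 lat(+x) 3.5 F dock(d,x,z) [np.float64(0.17), np.float64(0.16), np.float64(0.23)] grip -0.002
shift cm tool [ 0.4   4.26 -0.33] turn [-0.005  0.    -0.011]
```

>>> {"name": "move_arm", "arguments": {"series": [{"tx": 0.3, "ty": 1, "tz": -0.3, "rx": 0, "ry": 0, "rz": -0.008, "hand": 0}, {"tx": 0, "ty": 1.2, "tz": 0, "rx": 0, "ry": 0, "rz": 0, "hand": 0}, {"tx": 0, "ty": 1, "tz": 0, "rx": 0, "ry": 0, "rz": 0, "hand": 0}, {"tx": 0, "ty": 0.3, "tz": 0, "rx": 0, "ry": 0, "rz": 0, "hand": 0}]}}

```text
time_s: 2.78
tcp_pos: [452.5, 49.6, 63.6]
tool_rot: [-0.069, 0.064, -0.702, 0.706]
contact_force: [0.1, -0.3, -0.4]
grip_width: 0.001
```

```bash
python3 - <<'E'
from h import *
go(KC-58*d+[0,0,-8])
E
```

```text
t 2.7833 tcp [452.5  49.6  63.6] behind key c 54.3 lat(+x) 1.6 F dock(d,x,z) [np.float64(0.3), np.float64(0.04), np.float64(-0.38)] grip 0.001
shift cm tool [ 0.18  2.15 -0.38] turn [-0.007 -0.004 -0.006]
```

Now I'm going down onto the key, watching the force.

>>> {"name": "move_arm", "arguments": {"series": [{"tx": 0.1, "ty": 0.6, "tz": -0.1, "rx": 0, "ry": 0, "rz": 0, "hand": 0}, {"tx": 0, "ty": 0.5, "tz": 0, "rx": 0, "ry": 0, "rz": 0, "hand": 0}, {"tx": 0, "ty": 0.3, "tz": 0, "rx": 0, "ry": 0, "rz": 0, "hand": 0}]}}

```text
time_s: 3.03
tcp_pos: [452.7, 49.3, 50.3]
tool_rot: [-0.069, 0.063, -0.701, 0.707]
contact_force: [0.5, -0.8, 0.5]
grip_width: 0.002
```

```bash
python3 - <<'E'
from h import *
go(KC-58*d+[0,0,-8])
E
```

```text
t 3.0333 tcp [452.7  49.3  50.3] behind key c 54.0 lat(+x) 1.8 F dock(d,x,z) [np.float64(0.89), np.float64(0.32), np.float64(0.54)] grip 0.002
shift cm tool [ 0.19  0.83 -0.41] turn [-0.008 -0.006 -0.008]
```

>>> {"name": "move_arm", "arguments": {"series": [{"tx": 0, "ty": 0.3, "tz": 0, "rx": 0, "ry": 0, "rz": 0, "hand": 0}, {"tx": 0, "ty": 0.3, "tz": 0, "rx": 0, "ry": 0, "rz": 0, "hand": 0}]}}

```text
time_s: 3.2
tcp_pos: [452.7, 49.3, 44.5]
tool_rot: [-0.069, 0.063, -0.701, 0.707]
contact_force: [-2.3, 0.5, 3.5]
grip_width: 0.001
```

```bash
python3 - <<'E'
from h import *
go(KC-58*d+[0,0,-8])
E
```

```text
t 3.2 tcp [452.7  49.3  44.5] behind key c 54.0 lat(+x) 1.8 F dock(d,x,z) [np.float64(-0.91), np.float64(-2.18), np.float64(3.46)] grip 0.001
shift cm tool [ 0.19  0.25 -0.4 ] turn [-0.008 -0.006 -0.009]
```

>>> {"name": "move_arm", "arguments": {"series": [{"tx": 0, "ty": 0.25, "tz": 0, "rx": 0, "ry": 0, "rz": 0, "hand": 0}, {"tx": 0, "ty": 0.15, "tz": 0, "rx": 0, "ry": 0, "rz": 0, "hand": 0}, {"tx": 0, "ty": 0.05, "tz": 0, "rx": 0, "ry": 0, "rz": 0, "hand": 0}]}}

```text
time_s: 3.45
tcp_pos: [452.8, 49.3, 40.4]
tool_rot: [-0.07, 0.063, -0.701, 0.707]
contact_force: [-4.8, 0.8, 9.8]
grip_width: -0.001
```

```bash
python3 - <<'E'
from h import *
go(KC-58*d+[0,0,-8])
E
```

```text
t 3.45 tcp [452.8  49.3  40.4] behind key c 54.0 lat(+x) 1.9 F dock(d,x,z) [np.float64(-1.72), np.float64(-4.54), np.float64(9.84)] grip -0.001
shift cm tool [ 0.19 -0.16 -0.4 ] turn [-0.008 -0.005 -0.009]
```

The key is on its hard stop (z 40.4 mm, 9.8 N). Now I'm sliding along it towards the tab while keeping the key pressed.

>>> {"name": "move_arm", "arguments": {"series": [{"tx": 0.03, "ty": 0.05, "tz": 0.6, "rx": 0, "ry": 0, "rz": 0, "hand": 0}, {"tx": 0.03, "ty": 0.05, "tz": 0.6, "rx": 0, "ry": 0, "rz": 0, "hand": 0}, {"tx": 0.03, "ty": 0.05, "tz": 0.6, "rx": 0, "ry": 0, "rz": 0, "hand": 0}]}}

```text
time_s: 3.7
tcp_pos: [456.3, 33.9, 41.0]
tool_rot: [-0.071, 0.062, -0.702, 0.706]
contact_force: [-1.3, 5.1, 7.1]
grip_width: 0.001
```

```bash
python3 - <<'E'
from h import *
go(KC+(60)*d+[0,0,-9.5])
im=viewer.snapshot("top")[:,:,::-1][120:250,160:360]
cv2.imwrite("pics/top2.png",cv2.resize(im,None,fx=4,fy=4,interpolation=cv2.INTER_CUBIC))
E
```

```text
t 3.7 tcp [456.3  33.9  41. ] behind key c 38.2 lat(+x) 2.3 F dock(d,x,z) [np.float64(-5.3), np.float64(-0.3), np.float64(7.08)] grip 0.001
shift cm tool [0.18 0.11 9.82] turn [-0.006 -0.005 -0.013]
```

View pics/top2.png

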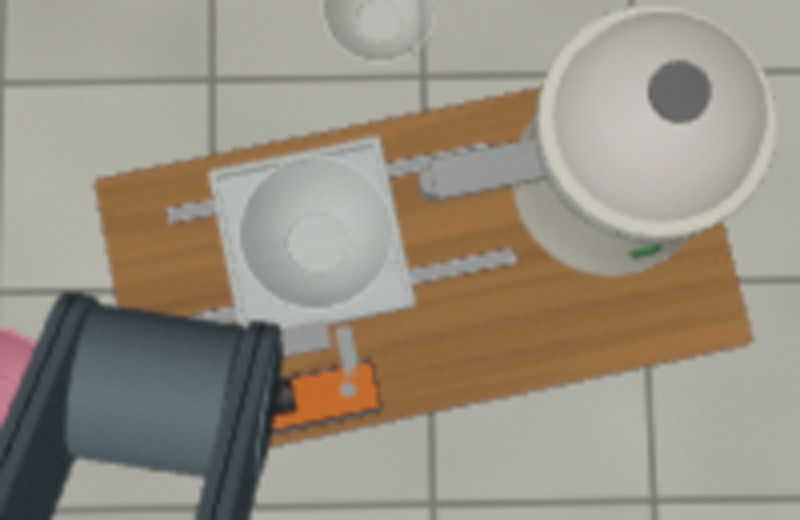

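The tray has already moved about 13 mm (tray corner from crop (195,175) to (212,170)), with the fingers against the tab and the key still down. I'm continuing the push gently.

>>> {"name": "move_arm", "arguments": {"series": [{"tx": 0.05, "ty": 0.08, "tz": 0.6, "rx": 0, "ry": 0, "rz": 0, "hand": 0}, {"tx": 0.05, "ty": 0.08, "tz": 0.6, "rx": 0, "ry": 0, "rz": 0, "hand": 0}, {"tx": 0.05, "ty": 0.08, "tz": 0.6, "rx": 0, "ry": 0, "rz": -0.003, "hand": 0}, {"tx": 0.03, "ty": 0.08, "tz": 0.6, "rx": 0, "ry": 0, "rz": -0.003, "hand": 0}]}}

```text
time_s: 4.08
tcp_pos: [460.7, 11.7, 41.0]
tool_rot: [-0.07, 0.062, -0.703, 0.705]
contact_force: [-3.7, 4.7, 12.3]
grip_width: 0.002
```

```bash
python3 - <<'E'
from h import *
go(KC+(60)*d+[0,0,-9.5])
E
```

```text
t 4.0833 tcp [460.7  11.7  41. ] behind key c 15.5 lat(+x) 2.4 F dock(d,x,z) [np.float64(-5.3), np.float64(-2.75), np.float64(12.26)] grip 0.002
shift cm tool [0.2  0.07 7.55] turn [-0.003 -0.006 -0.012]
```

>>> {"name": "move_arm", "arguments": {"series": [{"tx": 0.06, "ty": 0.06, "tz": 0.6, "rx": 0, "ry": 0, "rz": 0, "hand": 0}, {"tx": 0.06, "ty": 0.06, "tz": 0.6, "rx": 0, "ry": 0, "rz": 0, "hand": 0}, {"tx": 0.06, "ty": 0.06, "tz": 0.6, "rx": 0, "ry": 0, "rz": -0.003, "hand": 0}, {"tx": 0.05, "ty": 0.06, "tz": 0.6, "rx": 0, "ry": 0, "rz": -0.003, "hand": 0}, {"tx": 0.05, "ty": 0.06, "tz": 0.6, "rx": 0, "ry": 0, "rz": -0.003, "hand": 0}]}}

```text
time_s: 4.5
tcp_pos: [465.9, -15.6, 41.2]
tool_rot: [0.069, -0.062, 0.705, -0.703]
contact_force: [-2.7, 5.9, 8.8]
grip_width: -0.0
```

```bash
python3 - <<'E'
from h import *
go(KC+(30)*d+[0,0,-9.5])
im=viewer.snapshot("top")[:,:,::-1][120:250,160:360]
cv2.imwrite("pics/top3.png",cv2.resize(im,None,fx=4,fy=4,interpolation=cv2.INTER_CUBIC))
E
```

```text
t 4.5 tcp [465.9 -15.6  41.2] behind key c -12.2 lat(+x) 2.3 F dock(d,x,z) [np.float64(-6.36), np.float64(-1.55), np.float64(8.78)] grip -0.0
shift cm tool [0.22 0.06 1.78] turn [ 0.001 -0.007 -0.01 ]
```

View pics/top3.png

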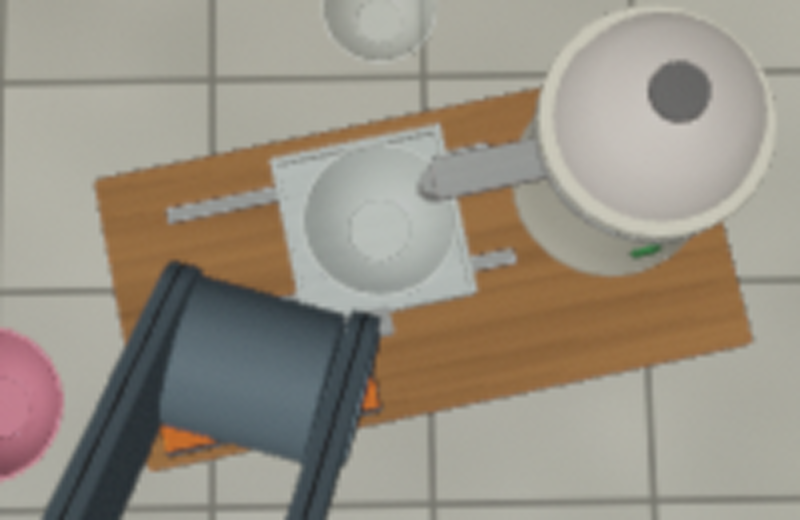

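The tray corner is at crop (273,160), about 62 mm in from its start. The bowl is centred on it and nearing the spout.

>>> {"name": "move_arm", "arguments": {"series": [{"tx": 0.06, "ty": 0.08, "tz": 0.6, "rx": 0, "ry": 0, "rz": 0, "hand": 0}, {"tx": 0.06, "ty": 0.08, "tz": 0.6, "rx": 0, "ry": 0, "rz": 0, "hand": 0}, {"tx": 0.06, "ty": 0.08, "tz": 0.6, "rx": 0, "ry": 0, "rz": -0.003, "hand": 0}, {"tx": 0.05, "ty": 0.08, "tz": 0.6, "rx": 0, "ry": 0, "rz": -0.003, "hand": 0}]}}

```text
time_s: 4.88
tcp_pos: [470.5, -38.3, 41.2]
tool_rot: [0.069, -0.062, 0.705, -0.703]
contact_force: [-2.4, 4.7, 11.5]
grip_width: -0.001
```

```bash
python3 - <<'E'
from h import *
go(KC+(50)*d+[0,0,-9.5])
E
```

```text
t 4.8833 tcp [470.5 -38.3  41.2] behind key c -35.4 lat(+x) 2.5 F dock(d,x,z) [np.float64(-5.11), np.float64(-1.46), np.float64(11.52)] grip -0.001
shift cm tool [0.24 0.06 1.46] turn [ 0.002 -0.007 -0.009]
```

>>> {"name": "move_arm", "arguments": {"series": [{"tx": 0.06, "ty": 0.07, "tz": 0.4, "rx": 0, "ry": 0, "rz": 0, "hand": 0}, {"tx": 0.06, "ty": 0.07, "tz": 0.4, "rx": 0, "ry": 0, "rz": 0, "hand": 0}, {"tx": 0.03, "ty": 0.07, "tz": 0.4, "rx": 0, "ry": 0, "rz": 0, "hand": 0}]}}

```text
time_s: 5.13
tcp_pos: [472.7, -48.9, 41.2]
tool_rot: [0.07, -0.061, 0.706, -0.702]
contact_force: [-4.5, 17.1, 15.3]
grip_width: 0.001
```

```bash
python3 - <<'E'
from h import *
go(KC+(50)*d+[0,0,-9.5])
E
```

```text
t 5.1333 tcp [472.7 -48.9  41.2] behind key c -46.2 lat(+x) 2.6 F dock(d,x,z) [np.float64(-17.62), np.float64(-1.13), np.float64(15.27)] grip 0.001
shift cm tool [0.26 0.06 0.38] turn [ 0.004 -0.008 -0.013]
```

Force has jumped to −17.6 N, so this is the end stop. I'm holding briefly with the key down, then checking.

>>> {"name": "move_arm", "arguments": {"series": [{"tx": 0, "ty": 0.06, "tz": 0.3, "rx": 0, "ry": 0, "rz": 0, "hand": 0}, {"tx": 0, "ty": 0.06, "tz": 0.2, "rx": 0, "ry": 0, "rz": 0, "hand": 0}, {"tx": 0, "ty": 0.06, "tz": 0.2, "rx": 0, "ry": 0, "rz": 0, "hand": 0}]}}

```text
time_s: 5.38
tcp_pos: [472.8, -48.6, 41.7]
tool_rot: [0.069, -0.06, 0.71, -0.698]
contact_force: [-2.2, 10.9, 12.8]
grip_width: -0.002
```

```bash
python3 - <<'E'
from h import *
go(KC+(50)*d+[0,0,-9.5])
im=viewer.snapshot("top")[:,:,::-1][120:250,160:360]
cv2.imwrite("pics/top4.png",cv2.resize(im,None,fx=4,fy=4,interpolation=cv2.INTER_CUBIC))
E
```

```text
t 5.3833 tcp [472.8 -48.6  41.7] behind key c -46.0 lat(+x) 2.7 F dock(d,x,z) [np.float64(-11.11), np.float64(-0.08), np.float64(12.77)] grip -0.002
shift cm tool [0.27 0.1  0.4 ] turn [ 0.016 -0.01  -0.014]
```

View pics/top4.png

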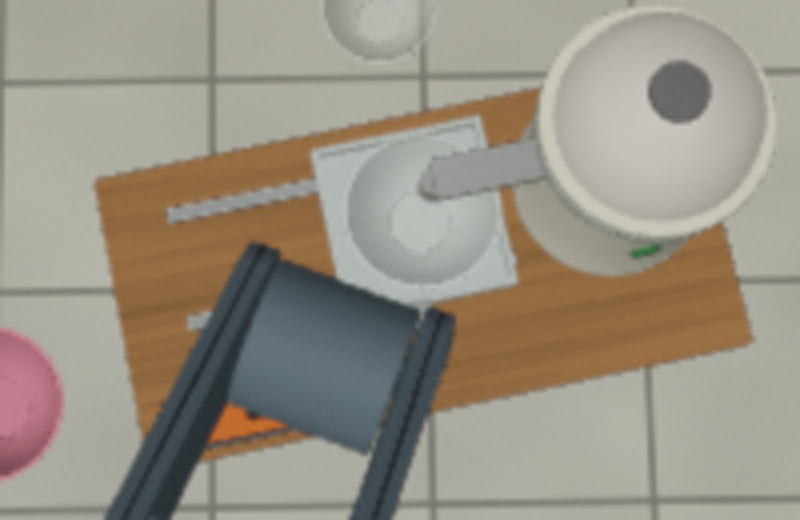

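Tray corner at crop (313,152) is about 94 mm from its start, and the force says end stop. Now I lift straight up so the key springs up.

>>> {"name": "move_arm", "arguments": {"series": [{"tx": 0, "ty": 0.05, "tz": 0, "rx": 0, "ry": 0, "rz": 0, "hand": 0}, {"tx": 0, "ty": -0.4, "tz": 0, "rx": 0, "ry": 0, "rz": 0, "hand": 0}, {"tx": 0, "ty": -0.6, "tz": -0.1, "rx": 0, "ry": 0, "rz": 0, "hand": 0}, {"tx": 0, "ty": -0.8, "tz": -0.2, "rx": 0, "ry": 0, "rz": 0, "hand": 0}]}}

```text
time_s: 5.77
tcp_pos: [472.3, -45.3, 60.4]
tool_rot: [0.07, -0.06, 0.71, -0.698]
contact_force: [-0.4, -0.1, 0.1]
grip_width: -0.0
```

```bash
python3 - <<'E'
from h import *
go(KC+(30)*d+[0,0,100])
E
```

```text
t 5.7667 tcp [472.3 -45.3  60.4] behind key c -42.7 lat(+x) 2.9 F dock(d,x,z) [np.float64(0.05), np.float64(-0.42), np.float64(0.12)] grip -0.0
shift cm tool [ 0.17 -8.94 -1.4 ] turn [ 0.016 -0.009 -0.015]
```

Clear of contact. Next I back off and up, then away along the dock's +y for a look.

>>> {"name": "move_arm", "arguments": {"series": [{"tx": 0, "ty": -1.5, "tz": -1, "rx": 0, "ry": 0, "rz": 0, "hand": 0}, {"tx": 0, "ty": -2.5, "tz": -1, "rx": 0, "ry": 0, "rz": 0, "hand": 0}, {"tx": 0, "ty": -3, "tz": -1, "rx": 0, "ry": 0, "rz": 0, "hand": 0}, {"tx": 0, "ty": -3, "tz": -1, "rx": 0, "ry": 0, "rz": 0, "hand": 0}, {"tx": 0, "ty": -3, "tz": -1, "rx": 0, "ry": 0, "rz": 0, "hand": 0}]}}

```text
time_s: 6.18
tcp_pos: [458.0, 2.9, 193.1]
tool_rot: [0.064, -0.062, 0.712, -0.697]
contact_force: [0.6, -0.7, -0.2]
grip_width: 0.006
```

>>> {"name": "move_arm", "arguments": {"series": [{"tx": 3, "ty": -1, "tz": -2.5, "rx": 0, "ry": 0, "rz": 0, "hand": 0}, {"tx": 3, "ty": 0, "tz": -2.5, "rx": 0, "ry": 0, "rz": 0, "hand": 0}, {"tx": 3, "ty": 0, "tz": -2.5, "rx": 0, "ry": 0, "rz": 0, "hand": 0}, {"tx": 3, "ty": 0, "tz": -2.5, "rx": 0, "ry": 0, "rz": 0, "hand": 0}, {"tx": 0, "ty": 0, "tz": 0, "rx": 0, "ry": 0, "rz": 0, "hand": 0}]}}

```text
time_s: 6.6
tcp_pos: [322.7, 82.1, 213.0]
tool_rot: [0.07, -0.055, 0.71, -0.698]
contact_force: [-0.8, 1.4, -0.9]
grip_width: -0.0
```

```bash
python3 - <<'E'
from h import *
stat()
for n in("scene","top"):
    im=viewer.snapshot(n)[:,:,::-1]; cv2.imwrite(f"pics/{n}5f.png",im); im=im[120:250,160:360] if n=='top' else im[120:250,180:380]
    cv2.imwrite(f"pics/{n}5.png",cv2.resize(im,None,fx=4,fy=4,interpolation=cv2.INTER_CUBIC))
E
```

```text
t 6.6 tcp [322.7  82.1 213. ] behind key c 111.1 lat(+x) -119.6 F dock(d,x,z) [np.float64(-1.51), np.float64(-0.49), np.float64(-0.91)] grip -0.0
```

View pics/scene5.png

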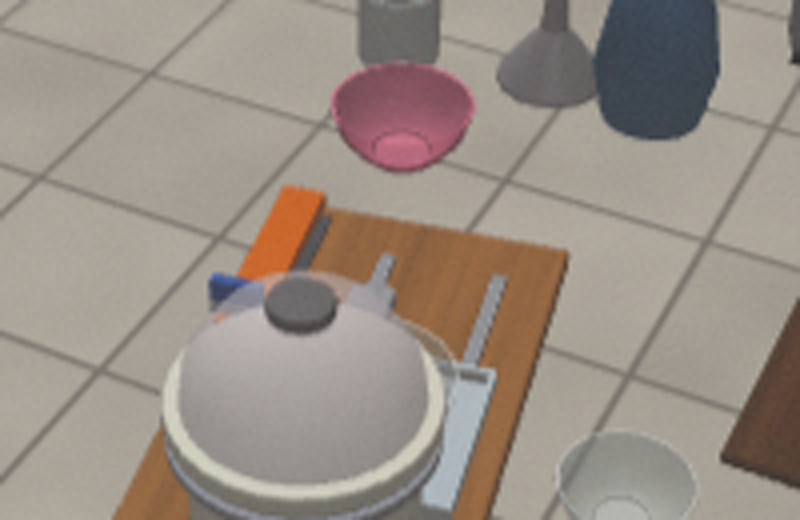

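View pics/top5.png

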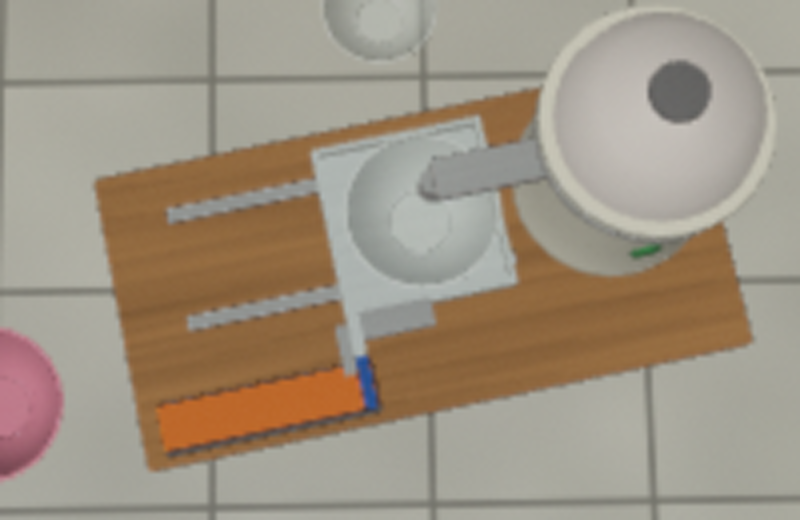

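View pics/top5f.png

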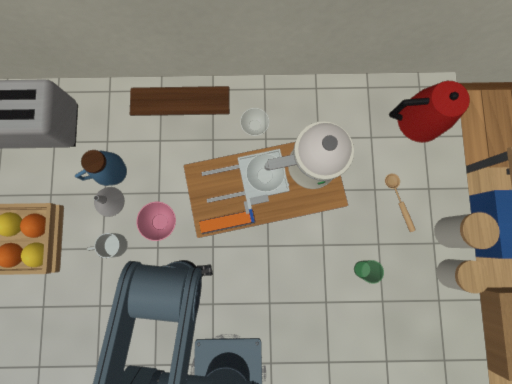

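The key is orange again from crop (158,428) to (365,385), with the tab at its -y end. The bowl centre (421,212) is by the spout tip (430,185), and the bystanders look unmoved. I'm checking key height and tray travel numerically.

```bash
python3 - <<'E'
from h import *
a=cv2.imread('pics/scene0.png').astype(np.float32);b=cv2.imread('pics/scene5f.png').astype(np.float32)
# key rear end patch shift in scene (key up -> 0 px; 10 mm down -> ?)
print('10mm =',np.diff(proj('scene',[KC-86*d,KC-86*d-[0,0,10]]),axis=0))
for nm,(x0,y0,w,h) in{'keyend':(247,163,17,9),'board ref':(285,178,40,12)}.items():
    g=lambda i:cv2.cvtColor(i[y0:y0+h,x0:x0+w],cv2.COLOR_BGR2GRAY)
    print(nm,cv2.phaseCorrelate(g(a),g(b)),np.abs(g(a)-g(b)).mean())
t0=cv2.imread('pics/top0.png');t5=cv2.imread('pics/top5f.png')
def u(p): return np.array(p)/4+[160,120]-0.4
T=ray('top',u([(357,358),(368,356),(379,408),(369,411)]),86).mean(0)
T0=np.array([457.8,13.6,86]); print('tab travel',(T-T0)@d,(T-T0)@xd,'tab rear face from key -y end',86-((T-KC)@d)+5)
bw=ray('top',u([(421,211)]),88)[0]; sp=ray('top',u([(431,188)]),140)[0]; print('bowl rim c',bw,'spout tip~',sp, np.linalg.norm((bw-sp)[:2]))
df=cv2.absdiff(t0,t5).max(2)>40
df=df.astype(np.uint8)
k,l,st,ce=cv2.connectedComponentsWithStats(df)
print([ (s[:5]) for s in st[1:] if s[4]>12])
E
```

```text
10mm = [[0.05480272 2.45254222]]
keyend ((-0.15278845255352458, 0.4760971443270243), 0.9520632852742701) 6.33383
board ref ((-0.13350016986646907, -0.33812160557384097), 0.9908201883236567) 6.3731394
tab travel 96.17788736797965 -0.2113412512278555 tab rear face from key -y end 12.766639404717353
bowl rim c [ 607.96874191 -123.76454251   88.        ] spout tip~ [ 614.98358265 -129.12106679  140.        ] 8.826117094731165
[array([251, 149,  31,  13, 232], dtype=int32), array([208, 158,  31,  13, 228], dtype=int32), array([253, 162,  35,  26, 574], dtype=int32), array([210, 168,  34,  29, 737], dtype=int32), array([247, 185,  43,  38, 374], dtype=int32), array([215, 195,  31,  34, 377], dtype=int32), array([   93,   260,   419,   124, 24509], dtype=int32), array([183, 310,   8,  29, 111], dtype=int32), array([192, 310,   2,  11,  13], dtype=int32), array([202, 364,  56,  20, 702], dtype=int32)]
```

```bash
python3 - <<'E'
from h import *
a=cv2.imread('pics/scene0.png');b=viewer.snapshot('scene')[:,:,::-1]
for x in range(252,260):
    r=[]
    for im in(a,b):
        c=im[155:176,x].astype(float); s=c[:,2]-c[:,0]  # orange saturation
        i=np.argmax(s>90); r.append(round(155+i-1+(90-s[i-1])/(s[i]-s[i-1]),2))
    print(x,r)
t0=cv2.imread('pics/top0.png');t5=cv2.imread('pics/top5f.png')
for x in range(202,214,2):
    r=[]
    for im in(t0,t5):
        c=im[205:240,x].astype(float); s=c[:,2]-c[:,0]; w=np.where(s>130)[0]; i=w[-1]
        r.append(round(205+i+(s[i]-130)/(s[i]-s[i+1]),2))
    print('top',x,r)
print('10mm top',np.diff(proj('top',[KC-86*d,KC-86*d-[0,0,10]]),axis=0), robot.observe()['time_s'])
E
```

```text
252 [np.float64(166.0), np.float64(166.07)]
253 [np.float64(166.35), np.float64(166.33)]
254 [np.float64(166.63), np.float64(166.6)]
255 [np.float64(166.66), np.float64(166.66)]
256 [np.float64(166.86), np.float64(166.85)]
257 [np.float64(167.05), np.float64(167.02)]
258 [np.float64(167.04), np.float64(167.08)]
259 [np.float64(167.6), np.float64(167.6)]
top 202 [np.float64(231.29), np.float64(231.39)]
top 204 [np.float64(231.06), np.float64(231.08)]
top 206 [np.float64(230.75), np.float64(230.84)]
top 208 [np.float64(230.08), np.float64(230.1)]
top 210 [np.float64(229.93), np.float64(230.01)]
top 212 [np.float64(229.2), np.float64(229.21)]
10mm top [[0.43273322 0.13098215]] 6.75
```

The key's rear edge in the scene view is within 0.07 px of where it was at the start (2.45 px would be 10 mm), so it is fully up. Handing in.

```bash
python3 -c "
from rig import robot
print(robot.sign_off())"
```

```text
the job is handed in; nothing more can be done
None
```

The tray is home under the spout with the key up behind it, and I handed the job in at about 6.8 s of the 32 s allowed. I pressed the orange key to its hard stop with the shut fingertips and slid along it, pushing the blue tab until the push force jumped to 17.6 N at the end stop. Then I lifted straight up and withdrew.

- **Tray:** the tab moved 96 mm from where it started. Its rear face is 12.8 mm from the key's -y end, where 12 mm is expected when home.
- **Key:** its rear edge is back within 0.1 px of the start picture, so it is fully up.
- **Bowl:** it stands centred on the tray, about 9 mm from the spout tip by a rough reading.
- **Bystanders:** the top view shows no change at any of them, and nothing touches the robot.

One check disagreed. A coarse image match at the key's end suggested a 0.5 px shift, about 2 mm. That patch also took in the tab, which had moved, and the finer edge measurement ruled the shift out.

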